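# Hang the test-tube rack on the bench rail

### The job

Hang the white test-tube rack on the bench-top rail next to the grey bin. There is no room for it yet, so first push the hanging bin along the rail, without lifting it off, right up against either end stop; then lift the rack over the rail's front lip and lower it gently, without dropping it, until both its hooks are fully seated behind the lip, and let go. Leave the beaker, wash bottle and wooden rack on the bench as they stand.

Things in the scene. Friction and masses are not known exactly. Their poses are not given: they have to be found in the camera images.
- rail: Fixed bench-top hanging frame, 370 mm long: a lipped aluminium channel on two end posts, a thin rest tube below. Origin on the bench under the middle of the front lip; z up, y along the rail, x from the front (nearer the robot, where things hang) to the back. Rest tube: 14 mm thick, axis 64 mm above the bench, its front in line with the lip's. Feet 6 mm thick at both ends, rail x -30 to 90 mm.
- rail_lip (a point): Middle of the front lip's top edge: rail x 0, y 0, 172 mm above the bench; axes as rail. The lip is a wall 5 mm thick (x -2.5 to 2.5 mm). The channel behind it is 24 mm wide and 24 mm deep below the lip's top; its back wall (x 26.5 to 31.5 mm) is 6 mm lower than the lip.
- stop_left (a point): Inner face of the end stop at the rail's +y end, at the lip's height (rail y +175 mm). The stop is a black block closing the channel, 10 mm thick, rail x -22 to 34 mm, its top 186 mm above the bench.
- stop_right (a point): Inner face of the end stop at the rail's -y end (rail y -175 mm), same shape.
- bin: Grey open-topped empty bin, 0.2 to 0.33 kg, hanging on the rail's front near its middle, under 150 mm free either side: 100 mm wide (y), 78 mm deep (x -39 to 39 mm), side walls 120 mm tall, front wall 100 mm. Origin: centre of its underside, about 38 mm above the bench; x to the rail, z up. Leans forward about 0.06 rad. Slides along the rail when a side wall is pushed with 2 to 5 N near the rail.
- bin_hook (a point): Middle of the slot of the bin's full-width hook, under the hook's bridge: bin x 45 mm, y 0, z 132 mm. Seated, it lies within a few mm of the lip's top edge. With the bin against a stop it is 50 mm from that stop along the rail.
- rack: White test-tube rack with a grey handle, loose, 0.33 to 0.6 kg, standing on the bench: 160 mm long (y), 70 mm deep (x -35 to 35 mm), open grid on top 78 mm high, end plates rising to the handle. Origin: centre of its underside; z up, x to its hooked side, which starts facing away from the robot (along world +x) within 0.35 rad.
- rack_hook (a point): Middle of the slot of the rack's two hooks, under their bridges: rack x 45 mm, y 0, z 132 mm. Hooks at y +55 and -55 mm, 30 mm wide, top z 137 mm. Slot 12 mm wide (x 39 to 51 mm), flaring to 18 mm (x 39 to 57 mm) at its mouth 18 mm below; rearmost edge x 61 mm. Seated it lies within a few mm of the lip's top, the rack's base 40 mm above the bench; let go, the rack leans forward 0.06 rad.
- rack_handle (a point): Centre of the rack's handle, a bar along rack y, 14 mm thick (x), 20 mm high (z 160 to 180 mm), free over 150 mm: rack x 0, y 0, z 170 mm. Gripped from above across its thickness, close to its middle.
- beaker: Glass beaker, 78 mm diameter, 95 mm high, on the bench; origin at the centre of its underside. Leave alone.
- wash_bottle: White wash bottle with red cap and bent spout, 74 mm diameter, 217 mm high, on the bench; origin at the centre of its underside. Leave alone.
- wooden_rack: Old wooden test-tube rack, 190 x 60 mm, 90 mm high, on the bench; origin at the centre of its underside. Leave alone.

How it is judged:
By the outcome, as a careful person would: the job done as asked, in the order asked, and still so for the second after the job is handed in, with the robot touching nothing.
It also fails if it takes over 61 s, if anything falls off the work surface, if the arm or the gripper's body presses on something with over 40 N, if the wrist force passes 120 N, or if a joint passes its speed limit or range.

### The arm

A 6-joint arm with a two-finger parallel gripper is mounted at the origin on the work surface. World frame = base frame: x ahead of the robot, y to its left, z up, the work surface at z = 0. Lengths are in m, angles in rad, forces in N, time in s.
With the tool pointing down it reaches from about 0.325 to 0.775 m from the base axis. Payload 9.3 kg.
Tool frame: the origin (TCP) lies at the very end of the fingers, on their centre line; the grasp point (between the pads) lies manip.grip_depth behind it (manip.grip_depth is the distance from the TCP to the grasp point, in m); z points along the fingers, y is the direction in which the jaws open and shut (so a half turn about z gives the same grasp; the last joint's range is limited). The gripper opens to 85 mm and grips with 20 to 120 N. Pads are 22 mm wide; open, the fingers measure 114 mm over their backs; the gripper's body (76 mm by 85 mm) begins 54 mm behind the grasp point. The pads swing forward as they close: fully open they stand 13 mm farther back than shut.
Start: joints at [-1.362, 0.259, 0.021, 1.334, 0, 1.418], TCP at [0.195, -0.514, 0.198] pointing down, gripper open.
Joint ranges: [-3.04, 3.04], [-0.91, 1.82], [-1.04, 1.36], [-1.92, 1.95], [-1.52, 1.45], [-3.14, 3.14]. Speed limits (rad/s): [2.22, 2.22, 2.79, 3.14, 3.14, 3.14].

### API

Orientations are given as a rotation vector (axis times angle).
In Python, from plant import manip gives the robot as it stands.
- The arm moves only by the tool apply_moves, never from a script. Its argument "rows" is a list of rows, each a list of 7 numbers: the shift along the tool's x, y, z in mm, then the turn, a rotation vector about the tool's x, y, z in rad, then the finger opening in mm, from 0 to 85.4. In form: [[dx, dy, dz, ax, ay, az, grip], ...]. A call has 1 to 10 rows; each row is the pose to reach, as a shift and turn from the pose measured when the call began, along the tool's axes at that moment; what a row does not reach only later rows make up. A row lasts 1/10 s, in which the tool goes at most 50 mm and 8.59 degrees, less where a joint would pass 70% of its speed; a pose out of reach is approached as far as the arm can. A call with a gripper value outside its range is refused whole. The fingers move at their own pace and stop on an object; the grip force is fixed at half the most. Time passes only in rows, so rows that repeat a pose let the fingers close. It gives the time, the measured TCP pose, the force and the opening at its end, in the units of the state.
- manip.sense(): the state, without advancing time (a new reading comes with each control period).
- manip.snapshot(name): name is "scene" or "top" or "wrist"; returns a dict with "color" (420x560x3 uint8, blue, green, red), "fovy" (degrees; the focal length in pixels is half the picture's height over the tangent of half this angle, whatever the lens; pixels are square), "cx", "cy" (the principal point, pixels), "position" and "attitude" of the camera in the world. Camera axes: x right, y down, z forward; pixel columns grow to the right and rows downward; lengths in m; the calibration is good to about 2 mm. A picture is of the moment at which its call begins. There is no depth.
- manip.finish_job(): hands the job in, once; it reports no verdict.
The state is a dict: "clock": time; "joint_pos": joint angles; "qvel": joint speeds; "joint_torque": joint torques, N m; "tcp_pos": TCP position; "orientation": TCP orientation; "force": force on the tool from outside, world axes, zero at the start; "wrist_torque": the same for the moment, N m; "opening": finger opening in m.
Only numpy, scipy, OpenCV 4.12 (cv2) and the standard library are available. Lean on these libraries where they do the work, as an engineer would, in place of code of your own. Each camera call takes 0.05 s, during which the arm holds its last target. There are 200 camera calls.

## Working session

There is one attempt and no reset: what is moved stays moved. The work goes in short steps, Python scripts to look and compute and a tool call to move; the robot and the scene stay as the last step left them, time stands still between calls to the robot, and variables do not carry over. Pictures are saved under pics/ and viewed, about 8 in all and at most 12, crops included, and the job is handed in when it is done.

Besides the shell and the picture viewer there is one more tool, called as name(argument=value, ...) on one line, values as JSON. apply_moves: Moves the arm, as the interface text tells. Its arguments: {"type":"object","properties":{"rows":{"type":"array","items":{"type":"array","items":{"type":"number"}}}},"required":["rows"]}

```bash
mkdir -p pics; cat > h.py <<'E'
import numpy as np, cv2
from scipy.spatial.transform import Rotation as R
from plant import manip
def snap(n,f=None):
    s=manip.snapshot(n)
    if f: cv2.imwrite('pics/'+f,s['color'])
    return s
def cam(s):
    a=np.array(s['attitude'],float)
    M=a if a.shape==(3,3) else (R.from_rotvec(a).as_matrix() if a.size==3 else R.from_quat(a).as_matrix())
    f=s['color'].shape[0]/2/np.tan(np.radians(s['fovy'])/2)
    return np.array(s['position']),M,f,s['cx'],s['cy']
def onplane(s,uv,z):
    p,M,f,cx,cy=cam(s); d=M@np.array([(uv[0]-cx)/f,(uv[1]-cy)/f,1]); return p+d*(z-p[2])/d[2]
def proj(s,X):
    p,M,f,cx,cy=cam(s); c=(np.atleast_2d(X)-p)@M; return np.c_[cx+f*c[:,0]/c[:,2],cy+f*c[:,1]/c[:,2]]
def delta(pos,M2):
    """move in tool axes (mm, rotvec)"""
    s=manip.sense(); A=R.from_rotvec(s['orientation']).as_matrix()
    return np.round(1000*A.T@(np.array(pos)-s['tcp_pos']),1),np.round(R.from_matrix(A.T@M2).as_rotvec(),4)
E
python3 - <<'E'
from h import *
for n in ('scene','top','wrist'):
    s=snap(n,n+'1.png'); print(n,s['fovy'],s['cx'],s['cy'],s['position'],np.round(s['attitude'],3).tolist())
print(manip.sense(), manip.grip_depth)
a=cv2.imread('pics/scene1.png')
E
```

```text
scene 54.137808799163444 268.5963217752238 211.15882698910127 [1.31516958 0.56842519 0.75003829] [-1.059, -2.19, 1.181]
top 57.99785028028357 276.7772788941705 211.0252923517253 [0.47562856 0.00383484 1.05315288] [-2.157, 2.195, -0.075]
wrist 68.7896241623144 284.83654147308596 210.34170223682298 [ 0.26407053 -0.48832823  0.37401579] [2.379, -1.642, -0.244]
{'clock': 0.15, 'joint_pos': array([-1.36160033e+00,  2.59046403e-01,  2.09500437e-02,  1.33371299e+00,
       -1.04407321e-05,  1.41823293e+00]), 'qvel': array([-4.89619698e-05, -3.64959289e-03,  2.39208697e-03,  6.22290650e-04,
       -8.23383706e-04, -4.03389660e-04]), 'joint_torque': array([ 3.07221111e-03, -5.55971074e+01,  3.44661856e+01,  1.13292981e-02,
       -2.55536124e-04, -3.62820037e-05]), 'tcp_pos': array([ 0.19461534, -0.51415228,  0.19791951]), 'orientation': array([-3.08934434e+00, -5.64974667e-01,  6.14263170e-05]), 'force': array([-0.31234719,  0.45013688, -0.48333713]), 'wrist_torque': array([ 0.0582285 , -0.02019361,  0.01500174]), 'opening': 0.08542156652937961} 0.0187
```

View pics/scene1.png

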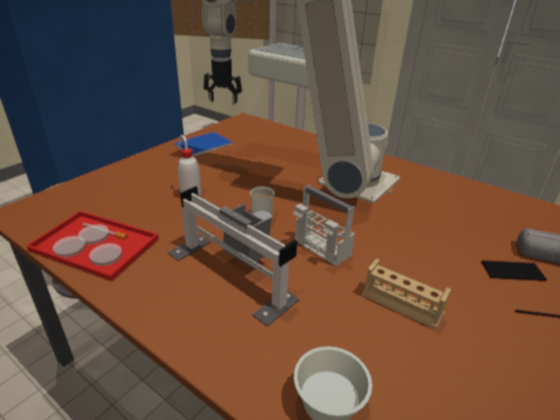

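View pics/top1.png

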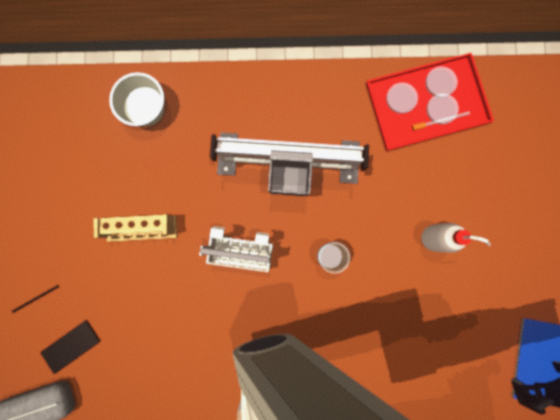

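The scene view shows the bin hanging mid-rail with the rack in front of it. In the top view (up is +x, left is +y) the rail spans about (212,147)–(367,157). The bin is at (291,173), the rack at (238,250), the beaker at (333,257) and the wash bottle at (445,238).

```bash
python3 - <<'E'
import cv2
a=cv2.imread('pics/top1.png')[125:275,195:380]
cv2.imwrite('pics/topc.png',cv2.resize(a,None,fx=4,fy=4,interpolation=cv2.INTER_CUBIC))
E
```

```text
(no output)
```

View pics/topc.png

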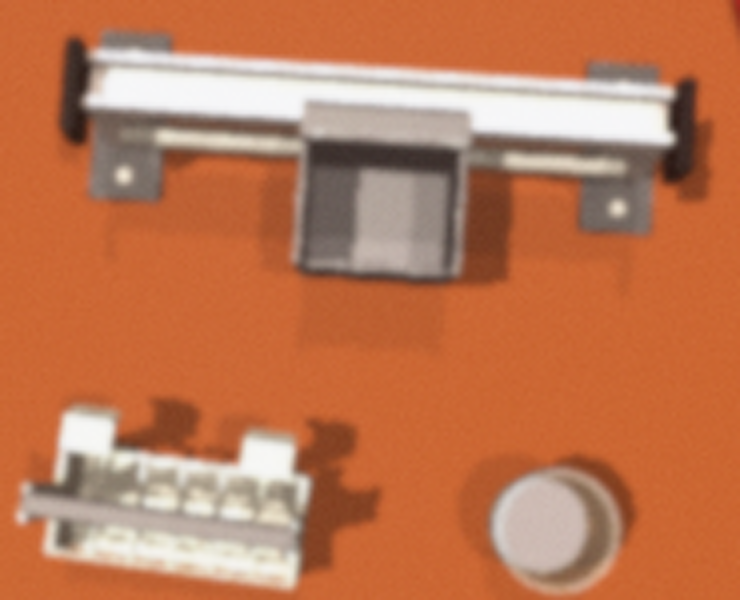

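Crop shows the stops, bin, rack handle and hooks clearly; beaker is well clear of the rail. Estimating by hand-read pixels.

```bash
python3 - <<'E'
from h import *
s=snap('top')
g=lambda u,v,z:onplane(s,(195+(u+.5)/4-.5,125+(v+.5)/4-.5),z)
L=g(63,42,.186);Rr=g(694,80,.186); d=L-Rr; print('stops back-outer',L,Rr,np.linalg.norm(d))
y=d/np.linalg.norm(d); x=np.array([y[1],-y[0],0]); yaw=np.arctan2(-y[0],y[1]); print('yaw',yaw)
o=(L+Rr)/2-x*.034; print('rail origin',o)
for n,p in dict(lipL=g(90,103,.172),lipR=g(665,140,.172)).items(): print(n,(p-o)@x,(p-o)@y)
for n,p in dict(binhookL=g(303,140,.172),binhookR=g(470,145,.172)).items(): print(n,(p-o)@x,(p-o)@y)
a=g(22,502,.18);b=g(300,535,.18); print('handle',a,b,(a+b)/2,'yaw',np.arctan2(-(a-b)[0],(a-b)[1]),np.linalg.norm(a-b))
h1=g(88,410,.137);h2=g(270,433,.137); print('hooks back',h1,h2,'yaw',np.arctan2(-(h1-h2)[0],(h1-h2)[1]),np.linalg.norm(h1-h2))
print('beaker',g(556,530,.095))
A=R.from_rotvec(manip.sense()['orientation']).as_matrix();print(A)
w=snap('wrist'); p,M,*_=cam(w); print('cam in tool',A.T@(p-manip.sense()['tcp_pos']),A.T@M)
E
```

```text
stops back-outer [0.72500854 0.16410031 0.186     ] [ 0.69522879 -0.20281807  0.186     ] 0.3681248830464494
yaw -0.08098426290667404
rail origin [ 0.6762301  -0.01660843  0.186     ]
lipL 0.002095235710609503 0.16812138800897683
lipR 0.0008922635189053458 -0.17174062372977358
binhookL -0.012268419050506824 0.040832663285669146
binhookR -0.009169362395127941 -0.057538317299245405
handle [0.45778674 0.18961745 0.18      ] [0.43634225 0.03016393 0.18      ] [0.44706449 0.10989069 0.18      ] yaw -0.1336853171439961 0.16088907154048934
hooks back [0.51167331 0.1586766  0.137     ] [0.49588747 0.04864168 0.137     ] yaw -0.14248991882061363 0.11116148497176968
beaker [ 0.43300503 -0.12790892  0.095     ]
[[ 9.35251412e-01  3.53984134e-01 -1.67923251e-04]
 [ 3.53984146e-01 -9.35251042e-01  8.44035886e-04]
 [ 1.41724917e-04 -8.48827923e-04 -9.99999630e-01]]
cam in tool [ 0.07411548  0.00020276 -0.17607501] [[ 5.27706660e-04 -9.57069262e-01 -2.89858843e-01]
 [ 9.99999853e-01  4.68710755e-04  2.72953293e-04]
 [-1.25375249e-04 -2.89858944e-01  9.57069369e-01]]
```

```bash
cat >> h.py <<'E'
o=np.array([.6762,-.0166,0]); yaw=-.081
def rail(x,y,z,o=o,yaw=yaw): return o+R.from_euler('z',yaw).apply([x,y,z])
def down(y): # tool x at yaw y, z down
    return np.array([[np.cos(y),np.sin(y),0],[np.sin(y),-np.cos(y),0],[0,0,-1]])
E
python3 - <<'E'
from h import *
t=rail(-.025,.11,.30); print(t,delta(t,down(np.pi/2+yaw)))
E
```

```text
[0.66018223 0.09506213 0.3       ] (array([ 651.1, -405.1, -101.6]), array([-5.000e-04, -4.000e-04, -1.128e+00]))
```

apply_moves(rows=[[0,0,-102,0,0,0,0],[0,0,-102,0,0,0,0],[0,0,-102,0,0,0,0],[651,-405,-102,0,0,-1.128,0],[651,-405,-102,0,0,-1.128,0],[651,-405,-102,0,0,-1.128,0],[651,-405,-102,0,0,-1.128,0],[651,-405,-102,0,0,-1.128,0],[651,-405,-102,0,0,-1.128,0],[651,-405,-102,0,0,-1.128,0]])

```text
clock: 1.25
tcp_pos: [0.4079, -0.2344, 0.3002]
orientation: [-2.385, -2.045, -0.001]
force: [1.5, -0.8, -0.4]
opening: 0.0001
```

```bash
python3 - <<'E'
from h import *
t=rail(-.025,.11,.30); print(t,delta(t,down(np.pi/2+yaw)),manip.sense()['tcp_pos'],manip.sense()['joint_pos'])
E
```

```text
[0.66018223 0.09506213 0.3       ] (array([364. , 199.1,   0.4]), array([ 0.    , -0.0004, -0.0721])) [ 0.40792021 -0.23437153  0.30018685] [-7.00423355e-01  1.10040102e-01  8.87714729e-02  1.54974534e+00
  3.91258726e-04  1.02344493e+00]
```

apply_moves(rows=[[364,199,0,0,0,-0.072,0],[364,199,0,0,0,-0.072,0],[364,199,0,0,0,-0.072,0],[364,199,0,0,0,-0.072,0],[364,199,0,0,0,-0.072,0],[364,199,0,0,0,-0.072,0],[364,199,0,0,0,-0.072,0],[364,199,0,0,0,-0.072,0],[364,199,0,0,0,-0.072,0],[364,199,0,0,0,-0.072,0]])

```text
clock: 2.25
tcp_pos: [0.6612, 0.0975, 0.2982]
orientation: [-2.305, -2.132, 0.002]
force: [1.6, 0.3, 0.5]
opening: -0.0003
```

```bash
python3 - <<'E'
from h import *
t=rail(-.025,.11,.13); print(t,delta(t,down(np.pi/2+yaw)),manip.sense()['tcp_pos'])
s=snap('wrist','w2.png'); im=s['color'].copy()
for c,pts in {(0,0,255):[rail(0,y,.172) for y in np.arange(-.175,.176,.025)],(255,0,0):[rail(-.022,-.175,.186),rail(.034,-.175,.186)],(0,255,0):[rail(-.022,.175,.186),rail(.034,.175,.186)]}.items():
    for u,v in proj(s,pts):
        if 0<=u<560 and 0<=v<420: cv2.circle(im,(int(round(u)),int(round(v))),2,c,-1)
cv2.imwrite('pics/w2.png',cv2.resize(im,(784,588)))
E
```

```text
[0.66018223 0.09506213 0.13      ] (array([ -2.6,  -0.4, 168.2]), array([-0.0024, -0.0005,  0.0031])) [0.66115437 0.0975257  0.29819583]
```

View pics/w2.png

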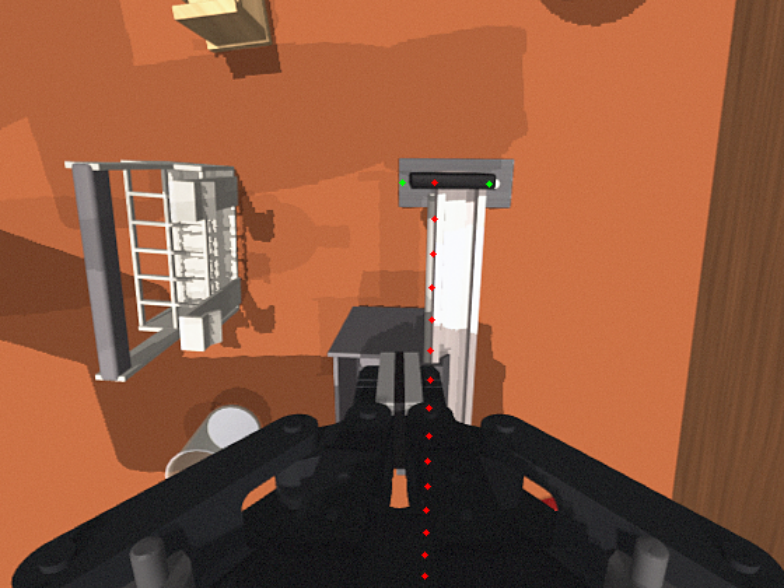

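The wrist view shows the +y stop, the rail, the bin's left part, the rack and the beaker. My red lip dots (u≈434) fall on the lip, but the stop block (411–495) sits right of my prediction (403–489). I'll zoom in there.

```bash
python3 - <<'E'
from h import *
s=snap('wrist','w3.png')
a=s['color'][115:265,230:380]
cv2.imwrite('pics/w3c.png',cv2.resize(a,None,fx=4,fy=4,interpolation=cv2.INTER_NEAREST))
E
```

```text
(no output)
```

View pics/w3c.png

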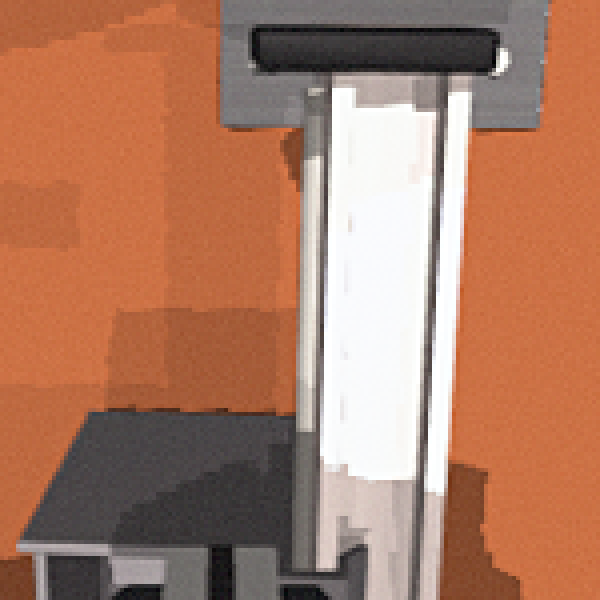

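The zoom shows that the strip I took for the lip is the rest tube. The real lip top is crop u 330–352 at v=95, shifting to about 319–338 at v=480. So the rail is a few mm further back than estimated; I'll recompute from this closer view.

```bash
python3 - <<'E'
from h import *
s=snap('wrist')
g=lambda u,v,z:onplane(s,(230+(u+.5)/4-.5,115+(v+.5)/4-.5),z)
a=g(341,95,.172);b=g(328.5,480,.172);d=a-b
print(a,b,'yaw',np.arctan2(-d[0],d[1]))
for p in (a,b): print('in old rail',R.from_euler('z',-yaw).apply(p-o))
for n,p in dict(sFL=g(253,28,.186),sBL=g(498,28,.186)).items(): print(n,R.from_euler('z',-yaw).apply(p-o))
print('stop yaw', (lambda q:np.arctan2(q[1],q[0]))(g(498,30,.186)-g(253,28,.186)))
# rack handle from w2 (784 scale -> /1.4): end centres
q=lambda u,v,z:onplane(s,((u+.5)/1.4-.5,(v+.5)/1.4-.5),z)
h1=q(87,165,.18);h2=q(115,377,.18);print('handle',h1,h2,(h1+h2)/2,np.arctan2(-(h1-h2)[0],(h1-h2)[1]))
E
```

```text
[0.69351497 0.14696639 0.172     ] [0.68509596 0.04779491 0.172     ] yaw -0.08469046309045065
in old rail [0.00402381 0.16443109 0.172     ]
in old rail [0.0036565  0.06490356 0.172     ]
sFL [-0.0177002   0.18012341  0.186     ]
sBL [0.0378699  0.18019148 0.186     ]
stop yaw -0.08761720654778556
handle [0.46093474 0.18473538 0.18      ] [0.43733451 0.03096032 0.18      ] [0.44913463 0.10784785 0.18      ] -0.15228416916279547
```

```bash
sed -i 's/^o=np.*/o=np.array([.6800,-.0190,0]); yaw=-.084/' h.py; python3 - <<'E'
from h import *
t=rail(-.024,.11,.13); print(t,delta(t,down(np.pi/2+yaw)))
E
```

```text
[0.66531376 0.09262578 0.13      ] (array([ -1.4,   5.8, 170.2]), array([-0.0004, -0.0002,  0.0027]))
```

apply_moves(rows=[[-1,6,0,0,0,0.003,0],[-1,6,50,0,0,0.003,0],[-1,6,90,0,0,0.003,0],[-1,6,130,0,0,0.003,0],[-1,6,155,0,0,0.003,0],[-1,6,170,0,0,0.003,0],[-1,6,170,0,0,0.003,0],[-20,6,170,0,0,0.003,0],[-35,6,170,0,0,0.003,0],[-40,6,170,0,0,0.003,0]])

```text
clock: 3.4
tcp_pos: [0.6628, 0.0516, 0.1316]
orientation: [2.315, 2.122, 0.002]
force: [0.3, 0.5, -1.0]
opening: 0.0001
```

apply_moves(rows=[[-8,0,0,0,0,0,0],[-14,0,0,0,0,0,0],[-20,0,0,0,0,0,0],[-26,0,0,0,0,0,0],[-32,0,0,0,0,0,0],[-38,0,0,0,0,0,0],[-44,0,0,0,0,0,0],[-50,0,0,0,0,0,0],[-56,0,0,0,0,0,0],[-62,0,0,0,0,0,0]])

```text
clock: 4.4
tcp_pos: [0.6575, -0.0105, 0.1317]
orientation: [2.314, 2.123, 0.002]
force: [1.2, 5.6, 3.7]
opening: -0.0001
```

```bash
python3 - <<'E'
from h import *
x=manip.sense(); print(R.from_euler('z',-yaw).apply(x['tcp_pos']-o),x['force'],delta(rail(-.024,-.06,.13),down(np.pi/2+yaw)))
s=snap('wrist','w4.png')
E
```

```text
[-0.02312337  0.00660081  0.13166874] [1.16753259 5.59796709 3.69846765] (array([-66.6,  -0.7,   1.7]), array([ 0.0018, -0.0001, -0.0024]))
```

View pics/w4.png

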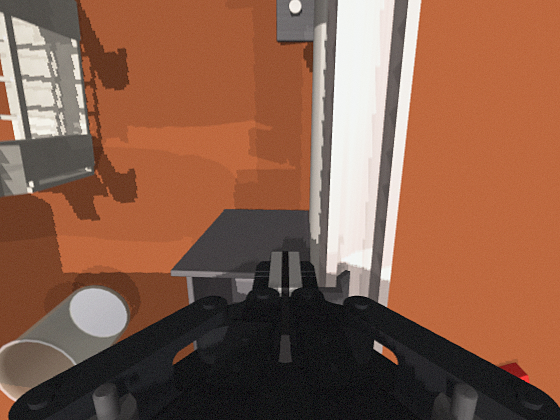

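The view shows the finger tips (285,270) against the bin's side wall. The bin has moved with them and is still square on the rail. I'll keep pushing, slower at the end.

apply_moves(rows=[[-6,0,0,0,0,-0.002,0],[-12,0,0,0,0,-0.002,0],[-18,0,0,0,0,-0.002,0],[-24,0,0,0,0,-0.002,0],[-30,0,0,0,0,-0.002,0],[-36,0,0,0,0,-0.002,0],[-42,0,0,0,0,-0.002,0],[-47,0,0,0,0,-0.002,0],[-51,0,0,0,0,-0.002,0],[-54,0,0,0,0,-0.002,0]])

```text
clock: 5.45
tcp_pos: [0.6527, -0.0656, 0.1317]
orientation: [2.313, 2.124, 0.001]
force: [1.1, 5.0, 1.7]
opening: 0.0001
```

apply_moves(rows=[[-2,0,0,0,0,0,0],[-4,0,0,0,0,0,0],[-6,0,0,0,0,0,0]])

```text
clock: 5.75
tcp_pos: [0.6522, -0.0716, 0.1317]
orientation: [2.313, 2.124, 0.001]
force: [1.4, 4.4, 2.0]
opening: 0.0003
```

apply_moves(rows=[[-1.5,0,0,0,0,0,0],[-3,0,0,0,0,0,0]])

```text
clock: 5.95
tcp_pos: [0.6519, -0.0747, 0.1317]
orientation: [2.313, 2.124, 0.001]
force: [1.3, 3.6, 2.3]
opening: 0.0004
```

apply_moves(rows=[[-1.5,0,0,0,0,0,0],[-3,0,0,0,0,0,0],[-3,0,0,0,0,0,0]])

```text
clock: 6.25
tcp_pos: [0.6516, -0.0779, 0.1317]
orientation: [2.313, 2.124, 0.001]
force: [0.3, 3.1, 2.1]
opening: 0.0002
```

apply_moves(rows=[[-1.5,0,0,0,0,0,0],[-3,0,0,0,0,0,0],[-3,0,0,0,0,0,0]])

```text
clock: 6.55
tcp_pos: [0.6514, -0.0812, 0.1317]
orientation: [2.313, 2.123, 0.001]
force: [1.7, 3.8, 2.1]
opening: 0.0003
```

apply_moves(rows=[[-1,0,0,0,0,0,0],[-2,0,0,0,0,0,0],[-2,0,0,0,0,0,0]])

```text
clock: 6.85
tcp_pos: [0.6512, -0.0833, 0.1316]
orientation: [2.313, 2.123, 0.001]
force: [2.1, 3.1, 1.8]
opening: -0.0
```

apply_moves(rows=[[-1,0,0,0,0,0,0],[-2,0,0,0,0,0,0],[-2,0,0,0,0,0,0]])

```text
clock: 7.15
tcp_pos: [0.651, -0.0855, 0.1317]
orientation: [2.313, 2.123, 0.001]
force: [1.1, 4.6, 2.8]
opening: 0.0
```

apply_moves(rows=[[-1,0,0,0,0,0,0],[-2,0,0,0,0,0,0],[-2,0,0,0,0,0,0]])

```text
clock: 7.45
tcp_pos: [0.6509, -0.0863, 0.1316]
orientation: [2.313, 2.125, 0.003]
force: [1.6, 9.4, 2.5]
opening: -0.0
```

apply_moves(rows=[[-1,0,0,0,0,0,0],[-1.5,0,0,0,0,0,0],[-1.5,0,0,0,0,0,0]])

```text
clock: 7.75
tcp_pos: [0.6509, -0.0862, 0.1317]
orientation: [-2.311, -2.126, -0.006]
force: [1.7, 12.1, 3.5]
opening: -0.0002
```

```bash
python3 - <<'E'
from h import *
s=snap('top'); a=s['color'][125:275,195:380]
cv2.imwrite('pics/t5.png',cv2.resize(a,None,fx=4,fy=4,interpolation=cv2.INTER_CUBIC))
E
```

```text
(no output)
```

View pics/t5.png

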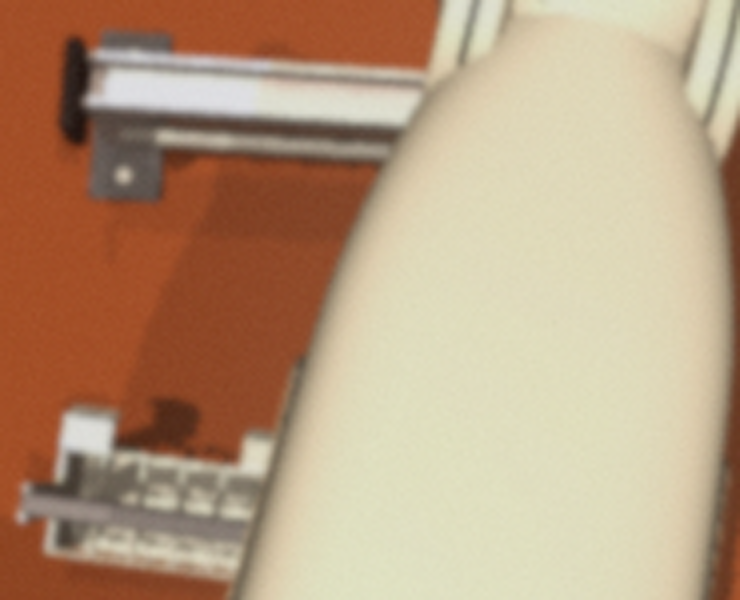

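The arm hides the bin in this view. The force rose to 12 N with no further motion, so the bin is at the stop. Backing off and going up.

apply_moves(rows=[[5,0,0,0,0,0,0],[25,0,0,0,0,0,0],[40,0,0,0,0,0,0],[40,0,-40,0,0,0,0],[40,0,-80,0,0,0,0],[40,0,-120,0,0,0,0],[40,0,-150,0,0,0,0],[40,0,-150,0,0,0,0]])

```text
clock: 8.6
tcp_pos: [0.6549, -0.0472, 0.2864]
orientation: [2.309, 2.123, 0.011]
force: [-0.0, -0.5, 0.2]
opening: -0.0003
```

```bash
python3 - <<'E'
from h import *
print(manip.sense()['tcp_pos'],delta([.448,.109,.28],down(np.pi/2-.142)))
E
```

```text
[ 0.65490563 -0.04721594  0.28635914] (array([ 138.4, -219.3,    4.8]), array([ 0.0084, -0.0022,  0.0585]))
```

apply_moves(rows=[[138,-219,5,0.008,-0.002,0.058,85],[138,-219,5,0.008,-0.002,0.058,85],[138,-219,5,0.008,-0.002,0.058,85],[138,-219,5,0.008,-0.002,0.058,85],[138,-219,5,0.008,-0.002,0.058,85],[138,-219,5,0.008,-0.002,0.058,85],[138,-219,5,0.008,-0.002,0.058,85],[138,-219,5,0.008,-0.002,0.058,85]])

```text
clock: 9.4
tcp_pos: [0.4489, 0.1082, 0.2794]
orientation: [2.372, 2.059, 0.0]
force: [0.7, 0.0, 0.4]
opening: 0.0848
```

```bash
python3 - <<'E'
from h import *
x=manip.sense(); print(x['tcp_pos'],x['opening'])
s=snap('wrist','w6.png'); t=snap('top')
a=cv2.resize(t['color'][125:275,195:380],None,fx=3,fy=3,interpolation=cv2.INTER_CUBIC)
c=np.zeros((600,800,3),np.uint8); c[:420,:560]=s['color']; cv2.imwrite('pics/t6.png',a)
b=cv2.resize(t['color'][140:190,300:380],None,fx=3,fy=3,interpolation=cv2.INTER_CUBIC)
c[430:580,:240]=b; cv2.imwrite('pics/c6.png',c)
E
```

```text
[0.44887944 0.10823156 0.27939054] 0.08475438085446843
```

View pics/c6.png

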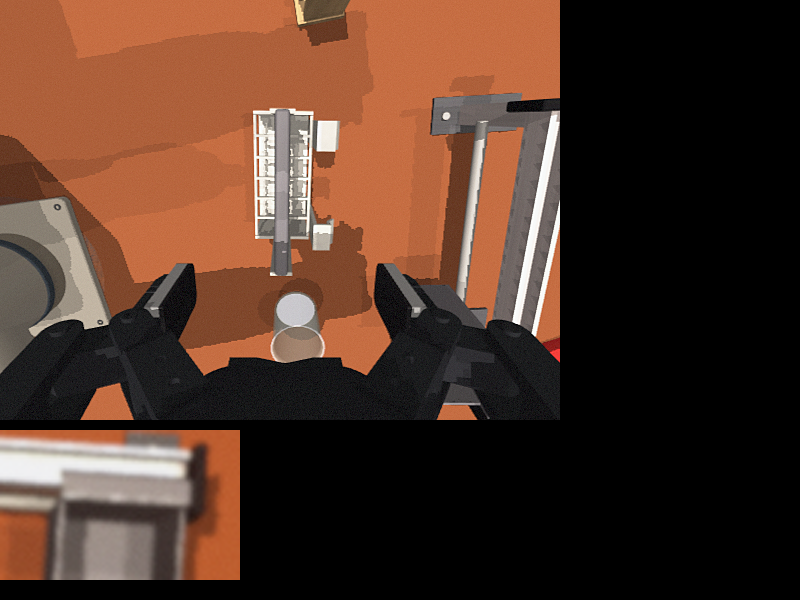

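The inset shows the bin's hook flush against the right stop. The wrist view shows the handle running from (283,110) to (281,275), centred between the open fingers and nearly parallel to the pads.

```bash
python3 - <<'E'
from h import *
s=snap('wrist')
a=onplane(s,(283,109.5),.18);b=onplane(s,(281,275.5),.18)
y=np.arctan2(-(a-b)[0],(a-b)[1]); c=(a+b)/2; print(a,b,c,y,np.linalg.norm(a-b))
# hooks' slot check: hook back edges at z .137
for uv in [(338.5,136),(331.5,235)]:
    p=onplane(s,uv,.137); print('hook',R.from_euler('z',-y).apply(p-c))
print(delta([c[0],c[1],.152],down(np.pi/2+y)))
E
```

```text
[0.45943915 0.18740007 0.18      ] [0.43481599 0.03122273 0.18      ] [0.44712757 0.1093114  0.18      ] -0.1563743244480332 0.15810649491965625
hook [ 0.0560919   0.05542623 -0.043     ]
hook [ 0.05529366 -0.05167937 -0.043     ]
(array([  1.2,  -2.2, 127.1]), array([-0.0006,  0.0003,  0.0136]))
```

apply_moves(rows=[[1,-2,40,0,0,0.014,85],[1,-2,80,0,0,0.014,85],[1,-2,110,0,0,0.014,85],[1,-2,127,0,0,0.014,85],[1,-2,127,0,0,0.014,85],[1,-2,127,0,0,0.014,10],[1,-2,127,0,0,0.014,10],[1,-2,127,0,0,0.014,10],[1,-2,127,0,0,0.014,10],[1,-2,127,0,0,0.014,10]])

```text
clock: 10.55
tcp_pos: [0.4475, 0.1091, 0.1525]
orientation: [2.388, 2.041, 0.0]
force: [-0.3, -0.6, 0.9]
opening: 0.0118
```

apply_moves(rows=[[0,0,0,0,0,0,5],[0,0,0,0,0,0,5],[0,0,0,0,0,0,5],[0,0,0,0,0,0,5],[0,0,0,0,0,0,5]])

```text
clock: 11.05
tcp_pos: [0.4475, 0.1091, 0.1525]
orientation: [2.388, 2.041, 0.0]
force: [-0.0, -0.3, -0.2]
opening: 0.0051
```

The opening went below the handle's 14 mm, so I may have missed. Looking.

```bash
python3 - <<'E'
from h import *
s=snap('wrist'); t=snap('scene')
c=np.zeros((600,800,3),np.uint8); c[:420,:560]=s['color']
c[:450,500:]=cv2.resize(t['color'][170:320,240:340],None,fx=3,fy=3,interpolation=cv2.INTER_CUBIC)
cv2.imwrite('pics/c7.png',c); print(manip.sense())
E
```

```text
{'clock': 11.15, 'joint_pos': array([ 5.67168490e-02,  1.26443717e-01, -2.67198161e-01,  1.17695963e+00,
       -1.82413694e-04,  1.78420583e+00]), 'qvel': array([8.50864269e-05, 3.82012651e-04, 1.63333833e-03, 2.14858092e-03,
       4.60158815e-04, 7.89968492e-04]), 'joint_torque': array([ 1.47544863e-03, -4.35729218e+01,  3.31698596e+01,  1.25178785e-04,
       -7.03315127e-04, -1.63726430e-06]), 'tcp_pos': array([0.44753257, 0.10908468, 0.15249941]), 'orientation': array([2.38829093e+00, 2.04059246e+00, 7.00638110e-05]), 'force': array([-0.6155594 , -0.18543648,  0.24246838]), 'wrist_torque': array([0.01237041, 0.01999368, 0.01689461]), 'opening': 0.004679456040999174}
```

View pics/c7.png

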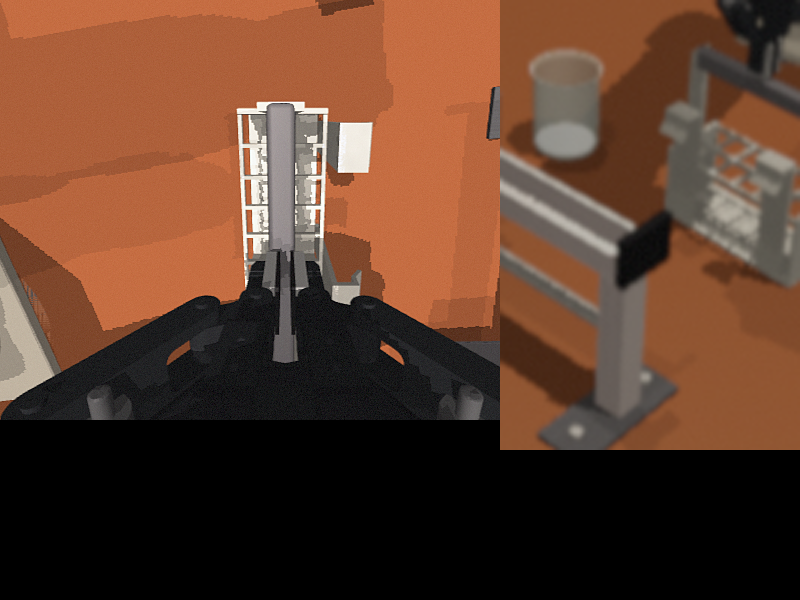

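apply_moves(rows=[[0,0,0,0,0,0,0],[0,0,0,0,0,0,0],[0,0,0,0,0,0,0],[0,0,0,0,0,0,0]])

```text
clock: 11.55
tcp_pos: [0.4475, 0.1091, 0.1525]
orientation: [2.388, 2.041, 0.0]
force: [-0.6, -0.2, -0.5]
opening: 0.0
```

apply_moves(rows=[[0,0,-3,0,0,0,0],[0,0,-6,0,0,0,0],[0,0,-6,0,0,0,0]])

```text
clock: 11.85
tcp_pos: [0.4478, 0.1091, 0.159]
orientation: [2.388, 2.04, 0.001]
force: [-0.0, -0.4, 0.4]
opening: 0.0
```

```bash
python3 - <<'E'
from h import *
s=snap('wrist'); print(manip.sense()['opening'],manip.sense()['force'])
cv2.imwrite('pics/c8.png',cv2.resize(s['color'][80:380,150:450],(600,600),interpolation=cv2.INTER_NEAREST))
E
```

```text
-3.649403940858421e-05 [ 0.27401814  0.45616    -0.09400275]
```

View pics/c8.png

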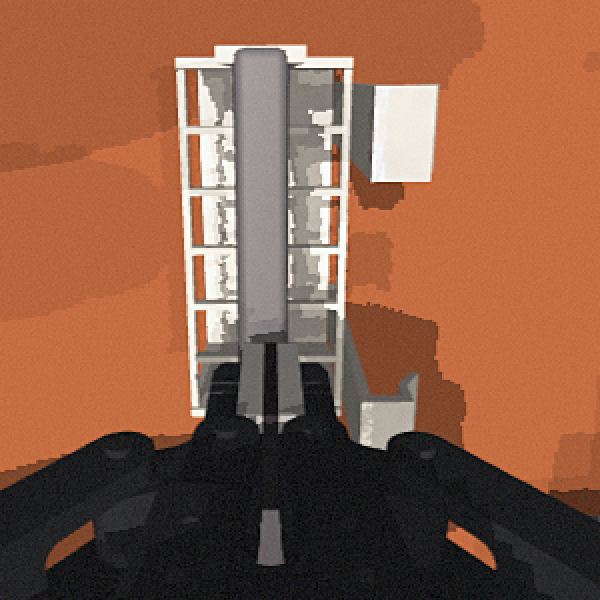

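The pads have closed fully with the handle passing below them: crop rows 340–420 show the pads drawn over the handle, with a contact-like shadow at (265,330). So the fingertips are higher than I took them to be. I'll check the tip against the calibration.

```bash
python3 - <<'E'
from h import *
s=snap('wrist'); x=manip.sense(); A=R.from_rotvec(x['orientation']).as_matrix(); T=x['tcp_pos']
for z in (0,-.01,-.02,-.03,-.04,-.06): print(z,[proj(s,T+A@np.array([a,0,z]))[0].round(1).tolist() for a in (.011,-.011)])
p,M,f,cx,cy=cam(s); print('cam in tool',A.T@(p-T),f)
# handle far end & width, by row
im=s['color'].astype(int); 
for r in (120,150,180,220,240): print(r,im[r,255:310].mean(1).astype(int).tolist())
c=lambda z:[onplane(s,(u,v),z).round(4) for u,v in ((281,104),(269,180),(293,180))]
for z in (.15,.165,.18): q=c(z); print(z,q[0],np.linalg.norm(q[1]-q[2]))
t=snap('top')
for z in (.15,.165,.18):
    print(z,[onplane(t,(195+(u+.5)/4-.5,125+(v+.5)/4-.5),z).round(4) for u,v in ((22,502),(300,535))])
E
```

```text
0 [[284.0, 225.1], [284.0, 258.0]]
-0.01 [[283.9, 230.9], [284.0, 265.3]]
-0.02 [[283.9, 237.3], [283.9, 273.4]]
-0.03 [[283.8, 244.6], [283.9, 282.5]]
-0.04 [[283.8, 252.8], [283.8, 292.7]]
-0.06 [[283.7, 272.8], [283.7, 317.3]]
cam in tool [ 0.07377813  0.00042347 -0.17635832] 306.75684485782506
120 [151, 147, 145, 142, 145, 146, 128, 120, 128, 123, 144, 102, 90, 117, 125, 136, 152, 163, 163, 160, 154, 160, 160, 153, 155, 153, 160, 156, 156, 154, 154, 151, 154, 154, 147, 135, 127, 115, 83, 77, 121, 131, 124, 126, 142, 153, 151, 150, 148, 149, 153, 152, 155, 150, 151]
150 [241, 238, 243, 173, 131, 124, 238, 250, 236, 227, 230, 210, 116, 93, 118, 127, 140, 156, 159, 158, 157, 157, 157, 151, 157, 158, 152, 154, 149, 149, 150, 150, 150, 156, 144, 133, 121, 114, 83, 77, 116, 124, 128, 125, 122, 125, 125, 122, 125, 122, 126, 122, 125, 122, 125]
180 [247, 240, 236, 237, 242, 202, 177, 177, 154, 140, 144, 168, 122, 87, 104, 120, 131, 147, 156, 153, 151, 154, 150, 148, 152, 148, 148, 153, 150, 150, 148, 149, 146, 150, 149, 131, 122, 112, 80, 94, 118, 125, 119, 137, 149, 148, 148, 141, 178, 
[... 247 characters left out ...]
 144, 139, 139, 142, 137, 144, 146, 150, 138, 138, 138, 128]
240 [247, 243, 244, 244, 241, 183, 137, 128, 123, 224, 180, 102, 102, 91, 80, 96, 111, 119, 131, 145, 145, 146, 149, 149, 147, 133, 131, 130, 126, 127, 129, 125, 126, 127, 133, 136, 126, 107, 67, 109, 122, 120, 118, 117, 117, 117, 118, 118, 119, 116, 119, 116, 119, 117, 117]
0.15 [0.4586 0.1895 0.15  ] 0.014681280598094988
0.165 [0.4586 0.1889 0.165 ] 0.01346476884316992
0.18 [0.4587 0.1883 0.18  ] 0.012248265183282078
0.15 [array([0.4572, 0.196 , 0.15  ]), array([0.435 , 0.0311, 0.15  ])]
0.165 [array([0.4575, 0.1928, 0.165 ]), array([0.4357, 0.0306, 0.165 ])]
0.18 [array([0.4578, 0.1896, 0.18  ]), array([0.4363, 0.0302, 0.18  ])]
```

The pixels put the real fingertips about 36 mm short of the reported TCP: row 251 closed, and (192,264) open, both match tool z≈−0.036 (−0.048 open). I'll go lower by that amount; it is safe even if that reading is wrong.

apply_moves(rows=[[0,0,-5,0,0,0,85],[0,0,-5,0,0,0,85],[0,0,-5,0,0,0,85],[0,0,-5,0,0,0,85],[0,0,-5,0,0,0,85],[0,0,-5,0,0,0,85],[0,0,-5,0,0,0,85]])

```text
clock: 12.7
tcp_pos: [0.4475, 0.1091, 0.1635]
orientation: [2.388, 2.041, 0.0]
force: [0.2, 0.1, 0.7]
opening: 0.0852
```

apply_moves(rows=[[0,0,10,0,0,0,85],[0,0,20,0,0,0,85],[0,0,30,0,0,0,85],[0,0,40,0,0,0,85],[0,0,47,0,0,0,85],[0,0,47,0,0,0,85]])

```text
clock: 13.3
tcp_pos: [0.4469, 0.109, 0.1153]
orientation: [-2.388, -2.04, 0.002]
force: [-0.5, 1.0, 0.1]
opening: 0.0851
```

apply_moves(rows=[[0,0,0,0,0,0,3],[0,0,0,0,0,0,3],[0,0,0,0,0,0,3],[0,0,0,0,0,0,3],[0,0,0,0,0,0,3],[0,0,0,0,0,0,3],[0,0,0,0,0,0,3],[0,0,0,0,0,0,3]])

```text
clock: 14.1
tcp_pos: [0.4468, 0.1091, 0.1156]
orientation: [-2.388, -2.04, 0.002]
force: [-3.2, 0.1, 5.1]
opening: 0.0128
```

Gripped (12.8 mm). Lifting.

apply_moves(rows=[[0,0,-5,0,0,0,3],[0,0,-15,0,0,0,3],[0,0,-30,0,0,0,3],[0,0,-45,0,0,0,3],[0,0,-60,0,0,0,3],[0,0,-75,0,0,0,3],[0,0,-90,0,0,0,3],[0,0,-98,0,0,0,3],[0,0,-100,0,0,0,3],[0,0,-100,0,0,0,3]])

```text
clock: 15.1
tcp_pos: [0.4469, 0.1091, 0.2154]
orientation: [-2.388, -2.04, 0.002]
force: [0.0, 0.3, -5.1]
opening: 0.0133
```

```bash
sed -i 's/^o=np.*/o=np.array([.6796,-.0238,0]); yaw=-.084/' h.py; python3 - <<'E'
from h import *
x=manip.sense(); print(x['force'],x['opening'],x['wrist_torque'])
# rack yaw relative to tool: handle measured -0.156 = tool yaw-pi/2
A=R.from_rotvec(x['orientation']).as_matrix(); print('toolyaw-90',np.arctan2(A[1,0],A[0,0])-np.pi/2)
t=rail(-.075,.05,.1156+.1); print(t,delta(t,down(np.pi/2+yaw)))
E
```

```text
[ 0.01714061  0.28252882 -5.13257735] 0.013296489990302291 [-0.04764916  0.04409202 -0.0144484 ]
toolyaw-90 -0.15661935933736704
[0.60905951 0.0323163  0.2156    ] (array([-50.6, 172.2,  -0.5]), array([-0.0017,  0.0003, -0.0726]))
```

Rack lifted (5.1 N). Moving to just in front of the lip.

apply_moves(rows=[[-7,25,0,0,0,-0.015,3],[-16,55,0,0,0,-0.03,3],[-25,85,0,0,0,-0.045,3],[-34,115,0,0,0,-0.06,3],[-43,145,0,0,0,-0.07,3],[-49,165,0,0,0,-0.073,3],[-51,172,0,0,0,-0.073,3],[-51,172,0,0,0,-0.073,3],[-51,172,0,0,0,-0.073,3]])

```text
clock: 16.0
tcp_pos: [0.608, 0.0322, 0.2146]
orientation: [-2.311, -2.125, 0.004]
force: [-0.1, 0.3, -4.7]
opening: 0.0131
```

```bash
python3 - <<'E'
from h import *
x=manip.sense(); print(x['tcp_pos'],x['force'])
t=rail(-.046,.05,.1156+.085); print(t,delta(t,down(np.pi/2+yaw)))
s=snap('wrist'); cv2.imwrite('pics/c9.png',cv2.resize(s['color'],(784,588),interpolation=cv2.INTER_NEAREST))
E
```

```text
[0.60799938 0.03223611 0.21458298] [-0.1165429   0.32159454 -4.67846233]
[0.63795726 0.02988316 0.2006    ] (array([ 0.2, 30.1, 13.9]), array([-0.0033,  0.0001,  0.0004]))
```

View pics/c9.png

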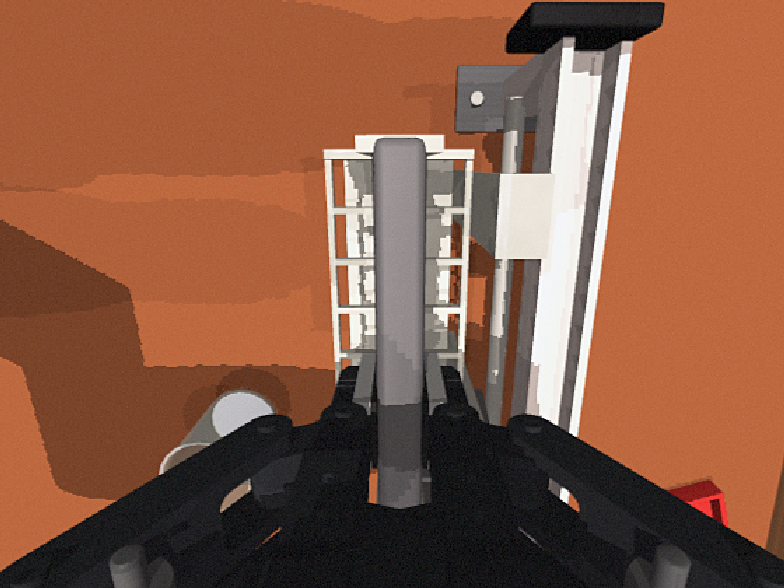

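The rack is held square. The +y hook top spans (498–553, 173–258), the lip runs left of the channel, and the +y stop is at top right. One numeric check of lip versus hook before lowering.

```bash
python3 - <<'E'
from h import *
s=snap('wrist'); x=manip.sense(); im=s['color'].astype(int).mean(2)
A=R.from_rotvec(x['orientation']).as_matrix()
# tool-axis frame: X= rail-ish x (tool y), Y= tool x
loc=lambda p:(A.T@(p-x['tcp_pos']))[[1,0]]*1000
b=x['tcp_pos'][2]-.1156
for r in (70,100,195,215,235):
    print(r,[(u,int(im[r,u])) for u in range(355,450,2)] if r in(70,195) else '', )
for r in (135,150,170): print('hook',r,[int(v) for v in im[r,335:410]])
for r in (70,100,195,235):
    e=np.abs(np.diff(im[r,350:460])); k=np.where(e>18)[0]+350
    print(r,[(int(u),loc(onplane(s,(u+.5,r),.172)).round(1).tolist(),int(im[r,u+1]-im[r,u])) for u in k])
for u,v in ((355.5,150),(395,150),(395,124),(395,184)): print('hook',loc(onplane(s,(u,v),b+.137)))
E
```

```text
70 [(355, 101), (357, 97), (359, 102), (361, 110), (363, 84), (365, 177), (367, 128), (369, 94), (371, 91), (373, 85), (375, 86), (377, 86), (379, 83), (381, 90), (383, 85), (385, 97), (387, 103), (389, 99), (391, 100), (393, 97), (395, 94), (397, 118), (399, 249), (401, 242), (403, 242), (405, 241), (407, 241), (409, 240), (411, 240), (413, 240), (415, 238), (417, 240), (419, 240), (421, 235), (423, 240), (425, 248), (427, 151), (429, 97), (431, 102), (433, 101), (435, 86), (437, 65), (439, 253), (441, 243), (443, 246), (445, 225), (447, 114), (449, 115)]
100 
195 [(355, 186), (357, 205), (359, 229), (361, 98), (363, 102), (365, 78), (367, 53), (369, 60), (371, 65), (373, 77), (375, 102), (377, 96), (379, 98), (381, 103), (383, 92), (385, 211), (387, 249), (389, 245), (391, 244), (393, 246), (395, 244), (397, 243), (399, 245), (401, 243), (403, 238), (405, 236), (407, 239), (409, 244), (411, 173), (413, 97), (415, 105), (417, 86), (419, 86), (421, 207), (423, 245), (425, 244), (427, 241), (429, 108), (431, 117), (433, 120), (435, 116), (437, 118), (439, 117), (441, 123), (443, 120),
[... 2046 characters left out ...]
2], 39), (410, [92.6, 19.2], -77), (411, [93.3, 19.2], -88), (420, [100.0, 19.2], 136), (421, [100.7, 19.2], 41), (427, [105.1, 19.2], -75), (428, [105.8, 19.2], -57)]
235 [(350, [50.5, -12.4], 36), (357, [55.9, -12.4], -73), (358, [56.6, -12.3], -62), (361, [58.9, -12.3], -27), (362, [59.7, -12.3], -23), (369, [65.1, -12.3], 22), (379, [72.7, -12.3], -28), (380, [73.5, -12.3], 142), (381, [74.2, -12.3], 40), (405, [92.5, -12.3], -82), (406, [93.3, -12.3], -80), (414, [99.4, -12.3], 46), (415, [100.2, -12.3], 124), (421, [104.8, -12.3], -63), (422, [105.5, -12.3], -83)]
hook [35.39671586 58.21063005]
hook [54.97843194 58.22385089]
hook [53.6812087  70.64031563]
hook [56.77271065 41.04978415]
```

Everything agrees. The lip centre is 76.3 mm from the tool axis and parallel to it, and the hook tops span 35.4–55 mm, so the slot centre is at 45. Shift by 30.5 mm, then lower.

apply_moves(rows=[[0,10,0,0,0,0,3],[0,20,0,0,0,0,3],[0,28,0,0,0,0,3],[0,30.5,0,0,0,0,3],[0,30.5,0,0,0,0,3],[0,30.5,10,0,0,0,3],[0,30.5,20,0,0,0,3],[0,30.5,28,0,0,0,3],[0,30.5,34,0,0,0,3],[0,30.5,36,0,0,0,3]])

```text
clock: 17.1
tcp_pos: [0.6378, 0.0299, 0.1782]
orientation: [-2.31, -2.126, 0.004]
force: [-0.3, 0.1, -6.1]
opening: 0.0128
```

```bash
python3 - <<'E'
from h import *
x=manip.sense(); print(x['tcp_pos'],x['force'],R.from_euler('z',-yaw).apply(x['tcp_pos']-o), delta(rail(-.0455,.05,.1556),down(np.pi/2+yaw)))
E
```

```text
[0.63782448 0.02994538 0.17823216] [-0.3285622   0.08322438 -6.05106013] [-0.04613753  0.05005086  0.17823216] (array([-0. ,  0.7, 22.6]), array([-0.0034,  0.0002,  0.0009]))
```

apply_moves(rows=[[0,0.5,3,0,0,0,3],[0,0.5,6,0,0,0,3],[0,0.5,9,0,0,0,3],[0,0.5,12,0,0,0,3],[0,0.5,15,0,0,0,3],[0,0.5,17,0,0,0,3],[0,0.5,18,0,0,0,3]])

```text
clock: 17.8
tcp_pos: [0.6382, 0.0299, 0.16]
orientation: [-2.31, -2.125, 0.004]
force: [-0.2, 0.3, -6.2]
opening: 0.0133
```

apply_moves(rows=[[0,0,1,0,0,0,3],[0,0,2,0,0,0,3],[0,0,3,0,0,0,3],[0,0,3,0,0,0,3]])

```text
clock: 18.2
tcp_pos: [0.6381, 0.0299, 0.1568]
orientation: [-2.31, -2.125, 0.004]
force: [-0.4, 0.3, -4.5]
opening: 0.0131
```

Still carrying its weight, base at about 41 mm. Lowering 1 mm at a time until the force reverses.

apply_moves(rows=[[0,0,0.7,0,0,0,3],[0,0,1.4,0,0,0,3],[0,0,1.4,0,0,0,3]])

```text
clock: 18.5
tcp_pos: [0.6382, 0.0299, 0.1557]
orientation: [-2.31, -2.126, 0.004]
force: [-1.1, 0.7, -3.4]
opening: 0.0129
```

apply_moves(rows=[[0,0,0.5,0,0,0,3],[0,0,1,0,0,0,3],[0,0,1,0,0,0,3]])

```text
clock: 18.8
tcp_pos: [0.6381, 0.0299, 0.1555]
orientation: [-2.31, -2.126, 0.003]
force: [-5.2, -0.2, 5.1]
opening: 0.0132
```

The base is at 40 mm with upward contact force: seated at the expected height. Releasing.

apply_moves(rows=[[0,0,0,0,0,0,20],[0,0,0,0,0,0,35],[0,0,0,0,0,0,60],[0,0,0,0,0,0,85],[0,0,0,0,0,0,85],[0,0,0,0,0,0,85],[0,0,0,0,0,0,85],[0,0,0,0,0,0,85]])

```text
clock: 19.6
tcp_pos: [0.6381, 0.0299, 0.1555]
orientation: [-2.31, -2.126, 0.003]
force: [-0.1, 0.5, 0.2]
opening: 0.0851
```

apply_moves(rows=[[0,0,-10,0,0,0,85],[0,0,-30,0,0,0,85],[0,0,-60,0,0,0,85],[0,0,-90,0,0,0,85],[0,0,-120,0,0,0,85],[0,-50,-140,0,0,0,85],[0,-100,-140,0,0,0,85],[0,-150,-140,0,0,0,85],[0,-200,-140,0,0,0,85],[0,-200,-140,0,0,0,85]])

```text
clock: 20.6
tcp_pos: [0.4341, 0.0473, 0.2982]
orientation: [-2.311, -2.128, 0.001]
force: [0.5, -0.8, -0.4]
opening: 0.0851
```

```bash
python3 - <<'E'
from h import *
x=manip.sense(); print(x['tcp_pos'],x['force'])
t=snap('top'); s=snap('scene')
a=cv2.resize(t['color'][130:230,195:380],None,fx=3,fy=3,interpolation=cv2.INTER_CUBIC)
b=cv2.resize(s['color'][170:320,150:340],None,fx=2,fy=2,interpolation=cv2.INTER_CUBIC)
c=np.zeros((600,560,3),np.uint8); c[:300,:555]=a; c[300:,:380]=b; cv2.imwrite('pics/c10.png',c)
E
```

```text
[0.43413727 0.04728475 0.29821364] [ 0.51882535 -0.81101638 -0.44347438]
```

View pics/c10.png

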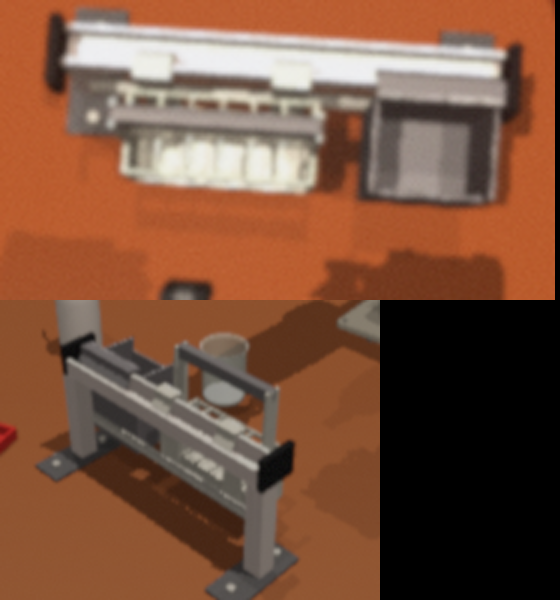

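Both hooks are over the lip, the rack hangs level, and the bin is against the right stop. Nothing else has been disturbed and the arm is clear. Handing in.

```bash
python3 -c "
from plant import manip
print(manip.finish_job())"
```

```text
the job is handed in; nothing more can be done
None
```

I pushed the bin along the rail against the right-hand (−y) stop, hung the rack beside it and handed the job in. The hand-in gives no verdict. It took about 21 s on the robot's clock.

**Bin:** I kept pushing until it stopped moving and the force rose to 12 N. A later top view showed its hook flush with the stop.

**Rack:** I lifted it over the lip and lowered it in steps of about 1 mm. Contact came with its base at 40 mm, the stated seated height, and I opened the gripper there. The last top and scene views show it hanging level with both hooks over the lip. I judged seating from that height and those views, not from a close-up.

**Other items:** The beaker looks undisturbed in the last scene view. I did not look at the wash bottle or wooden rack again at the end, but the arm stayed clear of both.

**Checks that disagreed:**
- **First grasp missed:** The fingers closed just above the handle. The wrist images put the fingertips about 36 mm short of the reported TCP, so I went lower and the second grasp held. It also means the bin was pushed higher than I intended, on its hook.
- **Rail position:** The top camera put the rail about 4–5 mm off in both directions. I corrected it from the wrist camera and from where the bin met the stop.

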